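Lock off the edge sander and hold its belt tensioner back

ROBOT

A 6-joint arm with a two-finger parallel gripper is mounted at the origin on the work surface. World frame = base frame: x ahead of the robot, y to its left, z up, the work surface at z = 0. Lengths are in mm, angles in rad, forces in N, time in s.
With the tool pointing down it reaches from about 400 to 925 mm from the base axis. Payload 12.5 kg.
Tool frame: the origin (TCP) lies midway between the tips of the shut fingers; the grasp point (between the pads) lies 19 mm behind it (env.pinch_z is the z of the grasp point in the tool frame, in mm); z points along the fingers, y is the line along which they close (so a half turn about z gives the same grasp; the last joint's range is limited). The gripper opens to 95 mm and grips with 3 to 60 N. Pads are 20 mm wide; open, the fingers measure 119 mm over their backs; the gripper's body (75 mm by 180 mm) begins 59 mm behind the grasp point.
Start: joints at [1.068, 0.491, 1.559, -0, 1.092, -0.106], TCP at [241.528, 576.464, 214.661] pointing down, gripper open.
Joint ranges: [-3.1, 3.1], [-0.84, 2.19], [0.05, 2.79], [-1.13, 4.28], [0.06, 2.93], [-2.69, 2.69]. Speed limits (rad/s): [2.22, 2.22, 2.79, 3.14, 3.14, 3.14].

INTERFACE

Orientations are given as [roll, pitch, yaw] about the fixed x, y, z axes, in that order (R = Rz(yaw) Ry(pitch) Rx(roll)).
In Python, from cell import env, eyes gives the robot as it stands.
- The arm moves only by the shell command python3 -m inch 'ROWS'. ROWS is JSON, a list of rows, each a list of 3 entries, a list of its own where there are three numbers: the shift along the tool's x, y, z in units of 60 mm (1.0 is 60 mm), then the turn about the tool's z in units of 5 degrees (1.0 is 5 degrees), then the closure, from -1 (fully open) to 1 (shut). In form: [[[tx, ty, tz], turn, claw], ...]. A call has exactly 10 rows; each row shifts and turns the commanded pose from where the row before left it, along the tool's axes as they then stand; what a row does not reach is not made up. A row lasts 1/8 s, in which the tool goes at most 62.5 mm and 10.7 degrees, less where a joint would pass 70% of its speed; a pose out of reach is approached as far as the arm can. A call is refused whole if a number of a shift passes 1 or a number of a turn 1, either way. A call with a gripper value outside its range is refused whole. The fingers move at their own pace and stop on an object; the grip force is fixed at half the most. Time passes only in rows, so rows that do not move let the fingers close, or fill a call up. It gives the time, the measured TCP pose, the force, the opening and the grip force at its end, in the units of the state.
- env.state(): the state, without advancing time (a new reading comes with each control period).
- eyes.read_camera(name): name is "scene" or "top"; returns a dict with "pixels" (400x640x3 uint8, red, green, blue), "fx", "fy", "cx", "cy" (pixels), "extrinsics" (4x4, takes a point from world to camera coordinates). Camera axes: x right, y down, z forward; pixel columns grow to the right and rows downward; lengths in mm; the calibration is good to about 2 mm. A picture is of the moment at which its call begins. There is no depth.
- env.job_done(): hands the job in; it is judged then, once.
Trained networks look in a picture, given as the dict that the camera call returned (one of the last four; its "shot" number tells which), for a name from the list of things; names that differ only in an ending like _2 or _b are one class to them, and where a whole thing is asked for, a point or a joint stands for the part that bears it (a point fixed in the world has none). Each returns a list of dicts, best first, with "score" (0 to 1); they miss things now and then, are a little off and sometimes report something else, mostly with a low value. They report only what shows in the picture. A call takes as long as a camera call. They do not tell look-alikes from the thing itself.
- eyes.boxes_of(name, picture): "centre" ([row, column] in pixels, amid what is visible of it).
- eyes.cut_out(name, picture): "mask" (400x640 bool, what is visible of it) and "centre" ([row, column] in pixels, amid what is visible of it).
- eyes.spot_point(name, picture): "centre" ([row, column] in pixels: a listed point, or the origin of a listed thing).
The state is a dict: "t": time; "joints": joint angles; "qvel": joint speeds; "tau": joint torques, N m; "eef_pos": TCP position; "tcp_rot": TCP orientation; "ft_force": force on the tool from outside, world axes, zero at the start; "moment": the same for the moment, N m; "opening": opening from 0.0 (shut) to 1.0 (fully open); "grip_force": force on a finger pad.
Only numpy, scipy, OpenCV 4.12 (cv2) and the standard library are available. Lean on these libraries where they do the work, as an engineer would, in place of code of your own. Each camera call takes 0.05 s, during which the arm holds its last target. There are 200 camera calls.

TASK

Get the bench sander ready for a belt change: first clip the red spring clip onto the yellow lock-off tab of the switch box and let go of it, so that it stays there by its own bite. Then push the sander's sprung tensioner arm (its black post is the handle) back towards the drive drum until its ratchet has clicked over, and finish while still holding it pushed back, because it springs out again if let go. Leave the glue can, the shoe last and the hammer where they are.

Things in the scene. Friction and masses are not known exactly. Their poses are not given: they have to be found in the camera images.
- clip: Red spring clip like a clothes peg, about 65 g, on its side: two mirrored halves 24 mm high on a vertical hinge. Origin on the underside at the hinge axis; x from handles to jaws, z up. It is the pose of the right-hand (-y) half; closed, x is the middle line. Jaws end 45 mm ahead of the hinge, with dark pads from 33 to 45 mm (4 mm apart when closed); handles end 50 mm behind it.
- clip_bite (a point): Point midway between the clip's two jaw pads (clip closed), 39 mm ahead of the hinge and 12 mm above the clip's underside; axes as the clip.
- clip_handles (a point): Where to squeeze: midway between the handles, 28 mm behind the hinge, 12 mm above the underside. At rest the handles slant 0.24 rad each: over their outsides 51 mm at the ends, 28 mm at the hinge. Squeezed across y from above (about 15 N here; grip with 25 to 30 N) they stop parallel, 28 mm over the outsides, square to the clip's middle line, jaw tips 25 mm apart.
- clip_lever (a joint): Opening angle of the clip's left-hand half against the other, rad: 0 closed, 0.48 squeezed fully open, about 0.10 when the jaws bite the 8 mm tab (handles then about 46 mm apart over the outsides). A spring closes it.
- switchbox: Fixed grey switch box 90 x 90 x 110 mm high with a red and black rotary switch on top. Origin at the centre of its underside; its front (the side with the yellow tab) looks to its own -x, z up.
- tab: Yellow lock-off tab, an upright plate fixed to the front of the switch box: 8 mm thick across y, 40 mm high, standing out 40 mm from the box's front face. Origin at the middle of its free edge's lower end, 55 mm above the bench; x points into the box, z up.
- tab_edge (a point): Middle of the tab's free upright edge (the edge away from the box), 75 mm above the bench; x points along the plate into the box, y is across the plate, z up. The clip slides on along +x with its jaws one on each side.
- sander: Fixed bench edge sander with its belt taken off: green bed 340 x 160 mm, top at 60 mm; black rubber drive drum 80 mm in diameter towards its +x end, at x = 95 mm, y = 0; yellow tensioner arm with the smaller idler drum at its -x end. Drums and platen reach up to 118 mm. Origin at the centre of its underside; x runs lengthwise from the tensioner end to the drive end, z up.
- swing_pivot (a point): Point on the vertical pivot axis of the tensioner arm, 80 mm above the bench, at x = -100, y = +50 mm in the sander's frame; axes as the sander.
- post_top (a point): Centre of the top of the black post, 172 mm above the bench, 130 mm from the pivot axis. At rest the post is at x = -135, y = -75 mm in the sander's frame.
- tensioner: Yellow sprung tensioner arm with the idler drum on it and, at its free end, an upright black round post to handle it by: 18 mm in diameter, from 77 to 172 mm above the bench, its top 50 mm clear above all else on the sander. Grip the post or push it sideways. Origin on the arm's pivot axis 73 mm above the bench; for the post itself use point post_top.
- tensioner_swing (a joint): Arm angle, rad: 0 at rest, growing as the post swings counter-clockwise from above about the pivot, towards the drive drum (sander's +x), to a hard stop at 0.54. Force at the post 7 N at first, rising to about 15 N near 0.3; at 0.36 its tooth clicks past the small red pawl, force falls to about 4 N, then 10 N from 0.46 on. It does not latch: let go, it springs back. Hold it at about 0.47 to 0.52.
- glue_can: Bystander: glue can with a blue label, 64 mm in diameter, 100 mm high, standing. Origin at the centre of its underside.
- last: Bystander: wooden shoe last, 225 x 75 mm, 85 mm high at the heel. Origin on its underside.
- hammer: Bystander: hammer lying on the bench, about 260 mm long. Origin on its underside.
Mind the look-alikes: they are no part of the job. Of the things that look like the switchbox, take the one that is farthest from the robot's base at the start. Of the things shaped like the clip, the red one is meant.

How it is judged:
By the outcome, as a careful person would: the job done as asked, in the order asked, and still so for the second after the job is handed in, while the arm keeps its last pose, push and grip.
It also fails if it takes over 51 s, if anything falls off the work surface, if the arm or the gripper's body presses on something with over 40 N, if the wrist force passes 120 N, or if a joint passes its speed limit or range.

## Working session

There is one attempt and no reset: what is moved stays moved. The work goes in short steps, Python scripts to look and compute and a shell command to move; the robot and the scene stay as the last step left them, time stands still between calls to the robot, and variables do not carry over. Pictures are saved under pics/ and viewed, at most 10 in all, crops included, and the job is handed in when it is done.

```bash
ls; mkdir -p pics
cat > h.py <<'E'
import numpy as np, cv2
from cell import env, eyes
def look(name,tag=None):
    p=eyes.read_camera(name)
    if tag: cv2.imwrite(f'pics/{tag}.png',cv2.cvtColor(p['pixels'],cv2.COLOR_RGB2BGR))
    return p
def ray(p,rc):
    E=np.array(p['extrinsics']);R=E[:3,:3];t=E[:3,3]
    d=R.T@np.array([(rc[1]-p['cx'])/p['fx'],(rc[0]-p['cy'])/p['fy'],1.]);o=-R.T@t
    return o,d/np.linalg.norm(d)
def atz(p,rc,z):
    o,d=ray(p,rc);return o+d*(z-o[2])/d[2]
def tri(p1,c1,p2,c2):
    o1,d1=ray(p1,c1);o2,d2=ray(p2,c2)
    s=np.linalg.lstsq(np.c_[d1,-d2],o2-o1,rcond=None)[0]
    a=o1+s[0]*d1;b=o2+s[1]*d2
    return (a+b)/2,np.linalg.norm(a-b)
def proj(p,X):
    E=np.array(p['extrinsics']);c=E[:3,:3]@np.array(X)+E[:3,3]
    return [p['cy']+p['fy']*c[1]/c[2],p['cx']+p['fx']*c[0]/c[2]]
E
cat > a.py <<'E'
from h import *
np.set_printoptions(precision=1,suppress=True)
a=look('scene','s1');b=look('top','t1')
print(env.pinch_z,env.state()['t'])
for n,p in(('scene',a),('top',b)):
    print(n,ray(p,(200,320)),p['fx'])
    for k in ['clip','clip_bite','clip_handles','switchbox','tab','tab_edge','sander','swing_pivot','post_top','glue_can','last','hammer']:
        print(k,[(np.round(r['centre'],1).tolist(),round(r['score'],2)) for r in eyes.spot_point(k,p)])
E
python3 a.py
```

```text
pics
-18.8 0.1
scene (array([ 894.3, -569.8,  962.1]), array([-0.3,  0.6, -0.8])) 387.21315957846554
clip [([246.9, 349.5], 0.7), ([225.1, 307.6], 0.69)]
clip_bite [([236.4, 361.5], 0.74), ([229.8, 312.4], 0.54)]
clip_handles [([244.7, 340.6], 0.61), ([210.2, 301.4], 0.57)]
switchbox [([174.6, 374.1], 0.81)]
tab [([150.0, 357.7], 0.64), ([112.3, 301.5], 0.44), ([300.1, 293.7], 0.25)]
tab_edge [([147.9, 353.9], 0.55), ([108.0, 298.4], 0.51)]
sander []
swing_pivot [([257.3, 264.1], 0.62)]
post_top [([275.4, 223.6], 0.95)]
glue_can [([144.9, 384.9], 0.96)]
last [([218.2, 399.5], 0.56)]
hammer [([337.5, 187.0], 0.73)]
top (array([ 406.8,   -0.7, 1274.6]), array([ 0.1,  0. , -1. ])) 366.68256479416226
clip [([172.6, 327.9], 0.67), ([211.4, 324.3], 0.65), ([193.1, 201.9], 0.52), ([220.0, 323.7], 0.36)]
clip_bite [([169.1, 311.4], 0.73), ([201.1, 327.6], 0.51)]
clip_handles [([174.7, 335.7], 0.47), ([218.6, 323.7], 0.43)]
switchbox [([183.2, 243.5], 0.8), ([266.9, 212.5], 0.78), ([219.2, 430.1], 0.3), ([207.5, 231.4], 0.18)]
tab [([206.0, 237.8], 0.63), ([293.2, 203.2], 0.62)]
tab_edge [([218.7, 323.3], 0.63), ([292.6, 200.6], 0.61)]
sander [([190.3, 389.2], 0.98)]
swing_pivot [([214.3, 381.9], 0.89), ([213.0, 326.4], 0.33)]
post_top [([220.0, 431.6], 0.71)]
glue_can [([193.6, 202.0], 0.9)]
last [([147.3, 284.1], 0.86)]
hammer [([237.9, 456.1], 0.94)]
```

View pics/s1.png

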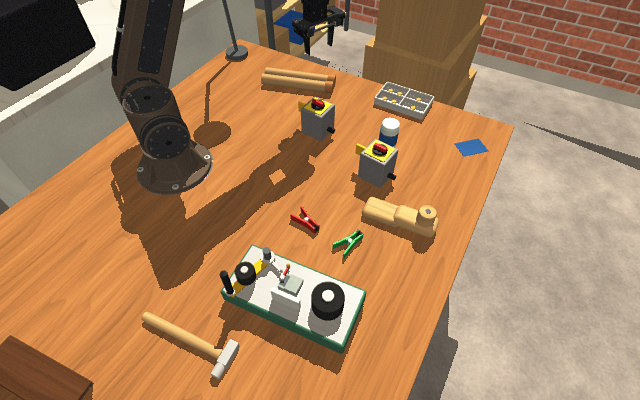

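View pics/t1.png

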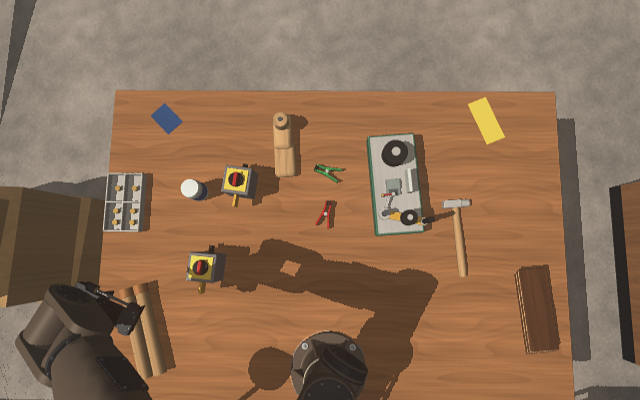

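The scene view shows the red clip at about (222,305) with the far switch box at (155,378) and its tab at (150,360). The top view shows the red clip at (213,326), the far box at (182,238) with its tab at (200,236), and the black post near (220,430). Next I measure these from enlarged crops.

```bash
cat > b.py <<'E'
from h import *
np.set_printoptions(precision=1,suppress=True)
a=look('scene');b=look('top')
def crop(p,r,c,h,w,k): return cv2.resize(p['pixels'][r:r+h,c:c+w],None,fx=k,fy=k,interpolation=cv2.INTER_CUBIC)
k=8
A=np.hstack([crop(a,200,280,36,50,k),crop(b,195,305,36,50,k)])
B=np.hstack([crop(a,132,340,36,50,k),crop(b,176,215,36,50,k)])
cv2.imwrite('pics/c1.png',cv2.cvtColor(np.vstack([A,B]),cv2.COLOR_RGB2BGR))
def T(n,c1,c2): print(n,*tri(a,c1,b,c2))
T('post',(275.4,223.6),(220,431.6))
T('pivot',(257.3,264.1),(214.3,381.9))
for n,p,r in(('s',a,(200,236,280,330)),('t',b,(195,231,305,355))):
    q=p['pixels'].astype(int);m=np.zeros(q.shape[:2],bool)
    m[r[0]:r[1],r[2]:r[3]]=((q[...,0]>1.9*q[...,1])&(q[...,0]>2.0*q[...,2])&(q[...,1]<70))[r[0]:r[1],r[2]:r[3]]
    ys,xs=np.nonzero(m);print(n,len(ys),ys.mean(),xs.mean(),atz(p,(ys.mean(),xs.mean()),12))
for n,p in(('s',a),('t',b)):
  for kk in('clip','clip_bite','clip_handles','tab','tab_edge','switchbox','post_top','swing_pivot','sander'):
    z={'clip':0,'clip_bite':12,'clip_handles':12,'tab':55,'tab_edge':75,'switchbox':0,'post_top':172,'swing_pivot':80,'sander':0}[kk]
    for r in eyes.spot_point(kk,p): print(n,kk,round(r['score'],2),np.round(r['centre'],1),atz(p,r['centre'],z))
E
python3 b.py
```

```text
post [ 490.8 -306.6  159.3] 2.6844345467724495
pivot [ 509.3 -174.9   66.3] 11.255868540468938
s 183 221.47540983606558 304.46448087431696 [516.    9.2  12. ]
t 87 213.41379310344828 324.82758620689657 [518.9  17.6  12. ]
s clip 0.83 [246.  348.2] [667.9   4.3   0. ]
s clip 0.72 [225.9 304.5] [519.9   2.4   0. ]
s clip 0.69 [174.3 372. ] [607.7 299.3   0. ]
s clip_bite 0.76 [237.7 359.3] [685.9  39.   12. ]
s clip_bite 0.63 [231.  313.3] [556.8  -7.6  12. ]
s clip_handles 0.83 [244.5 343.3] [656.1  -5.3  12. ]
s clip_handles 0.62 [213.  301.3] [490.8  32.   12. ]
s tab 0.56 [113.4 302.8] [273.9 401.3  55. ]
s tab 0.48 [149.3 355.9] [528.4 327.4  55. ]
s tab_edge 0.6 [108.9 300.3] [266.3 397.5  75. ]
s tab_edge 0.4 [145.7 354.8] [525.6 321.3  75. ]
s switchbox 0.78 [174.8 375.3] [618.3 302.8   0. ]
s switchbox 0.63 [129.6 316.3] [329.9 403.6   0. ]
s post_top 0.97 [273.6 219.5] [ 487.2 -311.   172. ]
s swing_pivot 0.83 [257.4 265.4] [ 514.2 -183.2   80. ]
s swing_pivot 0.27 [231.5 314.4] [584.4 -47.8  80. ]
s sander 0.68 [301.3 293. ] [ 619.6 -222.3    0. ]
t clip 0.72 [172.  330.1] [
[... 163 characters left out ...]
clip_bite 0.44 [202.9 330.4] [555.7  -1.2  12. ]
t clip_handles 0.63 [221.7 326. ] [490.3  13.2  12. ]
t tab 0.74 [214.7 383. ] [ 513.2 -176.4   55. ]
t tab 0.6 [294.9 205.3] [242.3 405.1  55. ]
t tab 0.54 [206.3 236.3] [535.4 315.3  55. ]
t tab_edge 0.71 [182.6 245.5] [613.1 282.6  75. ]
t tab_edge 0.61 [210.5 232. ] [519.2 323.8  75. ]
t tab_edge 0.59 [294.6 199.4] [245.6 417.6  75. ]
t switchbox 0.83 [185.4 243.8] [615.9 305.9   0. ]
t switchbox 0.56 [266.1 214.8] [332.6 395.4   0. ]
t post_top 0.79 [221.4 432.3] [ 484.8 -306.1  172. ]
t post_top 0.42 [185.2 242.3] [588.3 269.2 172. ]
t swing_pivot 0.97 [212.7 383.7] [ 517.6 -175.1   80. ]
t sander 0.7 [189.7 388.6] [ 606.  -204.3    0. ]
```

View pics/c1.png

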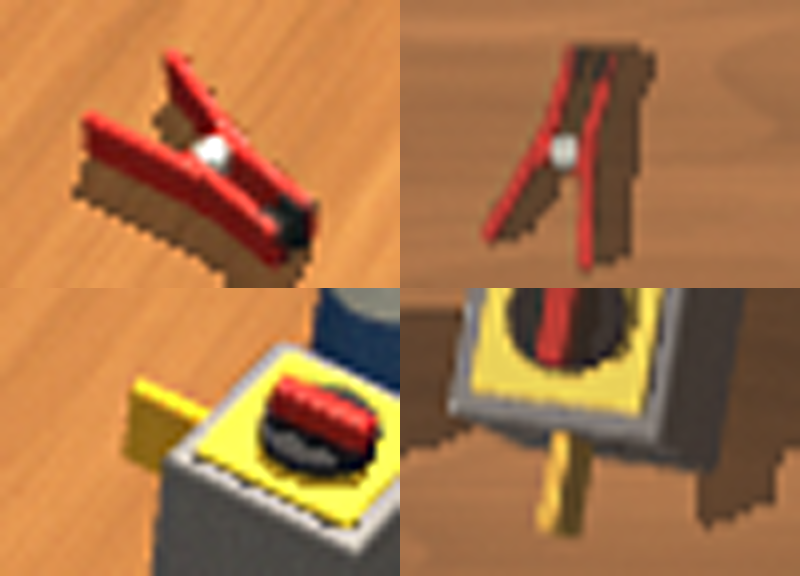

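```bash
cat > c.py <<'E'
from h import *
np.set_printoptions(precision=1,suppress=True)
a=look('scene');b=look('top')
S=lambda y,x,o:(o[0]+(y+.5)/8-.5,o[1]+(x+.5)/8-.5)
so,to=(200,280),(195,305)
P={}
for n,s,t in(('hinge',(152,210),(150,165)),('hL',(55,172),(238,90)),('hR',(118,90),(268,186)),('jL',(205,312),(48,170)),('jR',(260,275),(60,212))):
    s=S(*s,so);t=S(*t,to);print(n,*tri(a,s,b,t),atz(a,s,24)[:2],atz(b,t,24)[:2]); P[n]=(atz(a,s,24)[:2]+atz(b,t,24)[:2])/2
so,to=(132,340),(176,215)
for n,z,s,t in(('tabtop_free',95,(92,137),(245,148)),('boxTopL',110,(62,285),(122,50)),('boxTopR',110,(172,178),(147,255)) ):
    s=S(*s,so);t=S(*t,to);print(n,*tri(a,s,b,t),atz(a,s,z)[:2],atz(b,t,z)[:2])
print('tab root top',atz(b,S(144,162,to),95), 'tab low',atz(a,S(170,125,so),55))
m=(P['hL']+P['hR'])/2;j=(P['jL']+P['jR'])/2;d=j-m;print('clip',m,j,P['hinge'],np.arctan2(d[1],d[0]),np.linalg.norm(d))
st=env.state();print(st['t'],st['eef_pos'],st['tcp_rot'],st['opening'])
E
python3 c.py
```

```text
hinge [517.9  15.8  20.7] 1.5065005807945389 [518.7  13.2] [518.2  16.2]
hL [480.5  47.9  20.6] 0.29681337763410154 [482.1  45.8] [480.1  47.7]
hR [468.5   6.9  19.3] 0.8566002767084239 [470.9   4.3] [467.9   6.6]
jL [562.6  14.5  18.9] 0.6929281011231566 [564.1  11.1] [562.2  14.6]
jR [558.6  -4.3   3.9] 2.723067798616573 [564.6 -17.1] [557.2  -3.4]
tabtop_free [532.3 316.5  93.3] 1.8001706212087925 [533.7 315.5] [531.4 315.5]
boxTopL [580.7 356.4 100.5] 0.17316806610655952 [584.1 346.1] [579.3 353.5]
boxTopR [571.6 271.6 104.5] 1.7439511273260235 [574.3 266.9] [570.1 269.8]
tab root top [573.  311.6  95. ] tab low [533.8 311.   55. ]
clip [475.3  26.1] [562.    1.3] [518.4  14.7] -0.27837981748958895 90.23428084569592
2.4 [241.6 576.5 214.7] [3.1 0.  2.7] 1.0001927605516643
```

```bash
cat > g.py <<'E'
import sys,numpy as np
from cell import env
from scipy.spatial.transform import Rotation as R
# usage: g.py x y z yaw : turn (units of 5deg) first, then shift in units of 60mm in turned tool axes
x,y,z,w=map(float,sys.argv[1:5]);s=env.state()
r=R.from_euler('xyz',s['tcp_rot']);T=R.from_euler('xyz',[np.pi,0,w])
rv=(r.inv()*T).as_rotvec()
d=T.inv().apply(np.array([x,y,z])-s['eef_pos'])
print('rot',np.round(s['tcp_rot'],4),'pos',np.round(s['eef_pos'],1),'t',s['t'],'open',round(s['opening'],3),'grip',s['grip_force'],'F',np.round(s['ft_force'],1))
print('rotvec',np.round(rv,3),'turn',round(np.degrees(rv[2])/5,3),'shift',np.round(d/60,3))
E
python3 g.py 491 22.5 100 2.871
```

```text
rot [3.1415 0.     2.7448] pos [241.6 576.5 214.7] t 2.4 open 1.0 grip 0.0 F [-0.6 -0.4  0.2]
rotvec [ 0.     0.    -0.126] turn -1.446 shift [-6.474 -7.785  1.911]
```

```bash
python3 -m inch '[[[0,0,0],-0.723,-1],[[0,0,0],-0.723,-1],[[-0.6,-0.72,0],0,-1],[[-0.6,-0.72,0],0,-1],[[-0.6,-0.72,0],0,-1],[[-0.6,-0.72,0],0,-1],[[-0.6,-0.72,0],0,-1],[[-0.6,-0.72,0],0,-1],[[-0.6,-0.72,0],0,-1],[[-0.6,-0.72,0],0,-1]]'; python3 g.py 491 22.5 100 2.871
```

```text
t: 3.65
eef_pos: [427.3, 164.8, 214.9]
tcp_rot: [3.141, 0.001, 2.871]
ft_force: [-0.0, 0.7, 0.2]
opening: 0.997
grip_force: 0.0
rot [3.1411e+00 7.0000e-04 2.8711e+00] pos [427.3 164.8 214.9] t 3.65 open 0.997 grip 0.0 F [-0.   0.7  0.2]
rotvec [0.    0.001 0.   ] turn 0.001 shift [-1.657 -2.001  1.915]
```

```bash
python3 -m inch '[[[-0.4,-0.5,0.4],0,-1],[[-0.4,-0.5,0.4],0,-1],[[-0.4,-0.5,0.4],0,-1],[[-0.46,-0.5,0.4],0,-1],[[0,0,0.5],0,-1],[[0,0,0.5],0,-1],[[0,0,0.4],0,-1],[[0,0,0.3],0,-1],[[0,0,0],0,-1],[[0,0,0],0,-1]]'; python3 g.py 491 22.5 4 2.871
python3 - <<'E'
from h import *
p=look('scene');q=look('top')
A=np.hstack([cv2.resize(p['pixels'][180:245,270:336],(390,390),interpolation=2),cv2.resize(q['pixels'][180:245,295:361],(390,390),interpolation=2)])
cv2.imwrite('pics/c2.png',A[...,::-1])
E
```

```text
t: 4.9
eef_pos: [490.9, 24.2, 17.2]
tcp_rot: [3.141, 0.001, 2.871]
ft_force: [0.5, 0.2, 0.7]
opening: 0.999
grip_force: 0.0
rot [3.1414e+00 7.0000e-04 2.8710e+00] pos [490.9  24.2  17.2] t 4.9 open 0.999 grip 0.0 F [0.5 0.2 0.7]
rotvec [0.    0.001 0.   ] turn 0.0 shift [-0.009 -0.027  0.22 ]
```

View pics/c2.png

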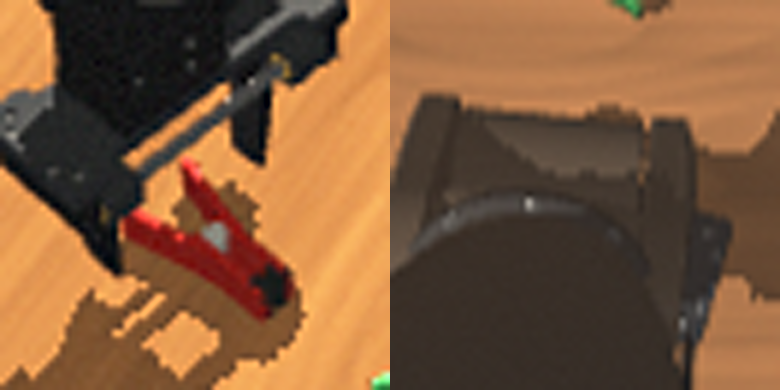

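The crop shows the fingertips straddling the red handles at about (160,262) and (272,120), with the jaws pointing away from the gripper. That is a good position, so I go down and squeeze.

```bash
python3 -m inch '[[[0,0,0.12],0,-1],[[0,0,0.1],0,-1],[[0,0,0],0,1],[[0,0,0],0,1],[[0,0,0],0,1],[[0,0,0],0,1],[[0,0,0],0,1],[[0,0,0],0,1],[[0,0,0],0,1],[[0,0,0],0,1]]'; python3 g.py 491 22.5 4 2.871
python3 - <<'E'
from h import *
p=look('scene')
A=cv2.resize(p['pixels'][180:245,270:336],(390,390),interpolation=2)
cv2.imwrite('pics/c3.png',A[...,::-1])
E
```

```text
t: 6.25
eef_pos: [490.6, 24.2, 3.5]
tcp_rot: [3.141, 0.0, 2.871]
ft_force: [-0.0, 0.6, 1.7]
opening: 0.279
grip_force: 30.0
rot [3.1415e+00 1.0000e-04 2.8709e+00] pos [490.6  24.2   3.5] t 6.25 open 0.279 grip 30.00235229730606 F [-0.   0.6  1.7]
rotvec [ 0.  0. -0.] turn -0.001 shift [-0.014 -0.026 -0.008]
```

View pics/c3.png

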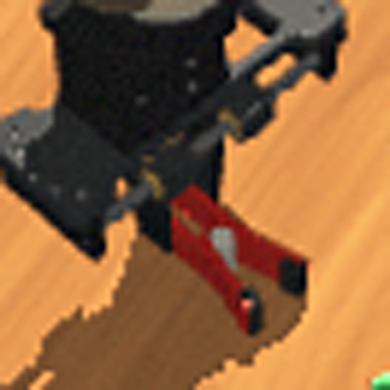

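```bash
python3 - <<'E'
from h import *
p=look('scene');print(atz(p,(219.5,307.1),24), proj(p,[533,315.5,75]))
E
python3 g.py 435.6 326.3 66.5 3.032
```

```text
[523.82229625  12.15275432  24.        ] [np.float64(147.50547047925767), np.float64(356.02875784713257)]
rot [3.1415e+00 2.0000e-04 2.8710e+00] pos [490.6  24.2   3.5] t 6.35 open 0.278 grip 30.003040730953217 F [-0.6  0.3  1.5]
rotvec [ 0.     0.    -0.161] turn -1.845 shift [ 1.462  4.904 -1.05 ]
```

```bash
python3 -m inch '[[[0,0,-0.35],0,1],[[0,0,-0.35],-0.9,1],[[0,0,-0.35],-0.945,1],[[0.2,0.7,0],0,1],[[0.25,0.82,0],0,1],[[0.25,0.82,0],0,1],[[0.25,0.82,0],0,1],[[0.26,0.87,0],0,1],[[0.252,0.874,0],0,1],[[0,0,0],0,1]]'; python3 -m inch '[[[0,0,0],0,1],[[0,0,0],0,1],[[0,0,0],0,1],[[0,0,0],0,1],[[0,0,0],0,1],[[0,0,0],0,1],[[0,0,0],0,1],[[0,0,0],0,1],[[0,0,0],0,1],[[0,0,0],0,1]]' >/dev/null;python3 g.py 435.6 326.3 66.5 3.032
python3 - <<'E'
from h import *
p=look('scene');q=look('top')
A=np.hstack([cv2.resize(p['pixels'][125:190,310:376],(390,390),interpolation=2),cv2.resize(q['pixels'][170:235,205:271],(390,390),interpolation=2)])
cv2.imwrite('pics/c4.png',A[...,::-1])
E
```

```text
t: 7.6
eef_pos: [434.6, 329.2, 66.2]
tcp_rot: [3.141, 0.0, 3.036]
ft_force: [0.4, -0.0, -1.4]
opening: 0.278
grip_force: 30.0
rot [3.1415e+00 1.0000e-04 3.0320e+00] pos [435.6 326.3  66.4] t 8.85 open 0.278 grip 29.997771084308624 F [ 0.1 -0.6  0. ]
rotvec [0. 0. 0.] turn 0.0 shift [-0.001  0.    -0.001]
```

View pics/c4.png

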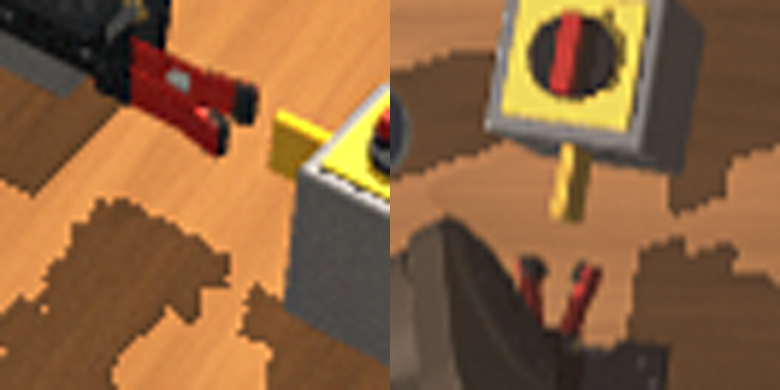

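The crops show the open jaws, with their tips at about (258,528) and (263,592), pointing squarely at the tab, whose edge is at (215,562). The gap is about 20–25 mm. I slide the clip on.

```bash
python3 -m inch '[[[-0.1,0,0],0,1],[[-0.1,0,0],0,1],[[-0.1,0,0],0,1],[[-0.1,0,0],0,1],[[-0.1,0,0],0,1],[[-0.1,0,0],0,1],[[-0.067,0,0],0,1],[[0,0,0],0,1],[[0,0,0],0,1],[[0,0,0],0,1]]'
python3 - <<'E'
from h import *
p=look('scene');q=look('top')
A=np.hstack([cv2.resize(p['pixels'][125:190,310:376],(390,390),interpolation=2),cv2.resize(q['pixels'][170:235,205:271],(390,390),interpolation=2)])
cv2.imwrite('pics/c5.png',A[...,::-1])
E
```

```text
t: 10.2
eef_pos: [475.2, 321.9, 66.5]
tcp_rot: [3.142, -0.0, 3.032]
ft_force: [0.1, -0.2, -0.6]
opening: 0.277
grip_force: 30.0
```

View pics/c5.png

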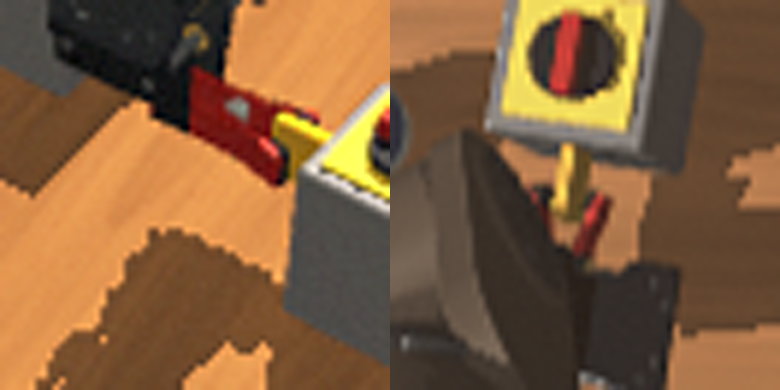

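The tab's edge now sits between the jaws and about 15 mm deep, with the jaws at columns 540 and 600 and the tab at 555–580. I release gradually.

```bash
python3 -m inch '[[[-0.05,0,0],0,1],[[0,0,0],0,0.35],[[0,0,0],0,0.25],[[0,0,0],0,0.15],[[0,0,0],0,0.05],[[0,0,0],0,-0.05],[[0,0,0],0,-0.2],[[0,0,0],0,-0.5],[[0,0,0],0,-1],[[0,0,0],0,-1]]'; python3 -m inch '[[[0,0,0],0,-1],[[0,0,0],0,-1],[[0,0,-0.2],0,-1],[[0,0,-0.4],0,-1],[[0,0,-0.6],0,-1],[[0,0,-0.6],0,-1],[[0,0,-0.6],0,-1],[[0,0,0],0,-1],[[0,0,0],0,-1],[[0,0,0],0,-1]]'; python3 g.py 487.6 -306.5 210 1.57;  python3 - <<'E'
from h import *
p=look('scene');q=look('top')
A=np.hstack([cv2.resize(p['pixels'][125:190,310:376],(390,390),interpolation=2),cv2.resize(q['pixels'][170:235,205:271],(390,390),interpolation=2)])
cv2.imwrite('pics/c6.png',A[...,::-1])
E
```

```text
t: 11.55
eef_pos: [478.3, 321.6, 66.5]
tcp_rot: [3.141, 0.0, 3.032]
ft_force: [-0.3, 0.4, 0.4]
opening: 0.861
grip_force: 0.0
t: 12.8
eef_pos: [477.9, 321.3, 209.6]
tcp_rot: [-3.141, -0.001, 3.032]
ft_force: [-0.2, -1.3, -0.3]
opening: 1.003
grip_force: 0.0
rot [-3.1408e+00 -1.4000e-03  3.0319e+00] pos [477.9 321.3 209.6] t 12.8 open 1.003 grip 0.0 F [-0.2 -1.3 -0.3]
rotvec [-2.000e-03 -1.000e-03  1.462e+00] turn 16.753 shift [-1.0464e+01  1.6900e-01 -7.0000e-03]
```

View pics/c6.png

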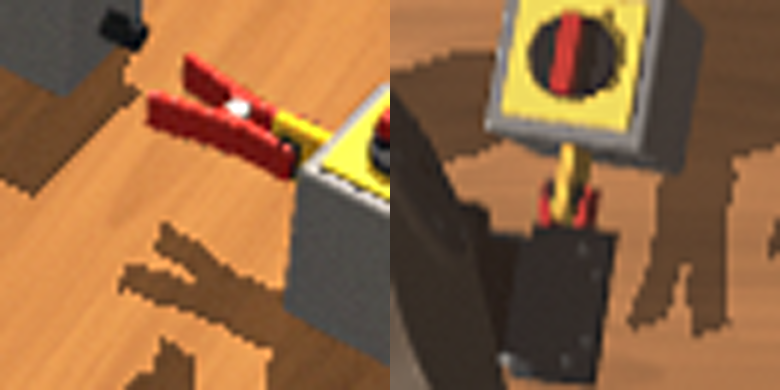

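The crops show the clip biting the tab on its own, with the pads at the tab edge, and the gripper clear of it. Next I go to the post.

```bash
python3 -m inch '[[[0,0,0],1,-1],[[0,0,0],1,-1],[[0,0,0],1,-1],[[0,0,0],1,-1],[[0,0,0],1,-1],[[0,0,0],1,-1],[[0,0,0],1,-1],[[0,0,0],1,-1],[[0,0,0],1,-1],[[0,0,0],1,-1]]'; python3 -m inch '[[[0,0,0],1,-1],[[0,0,0],1,-1],[[0,0,0],1,-1],[[0,0,0],1,-1],[[0,0,0],1,-1],[[0,0,0],1,-1],[[0,0,0],0.41,-1],[[-0.5,0,0],0,-1],[[-0.8,0,0],0,-1],[[-0.9,0,0],0,-1]]'>/dev/null;  python3 g.py 487.6 -306.5 210 1.60;  python3 - <<'E'
from h import *
np.set_printoptions(precision=1,suppress=True)
p=look('scene');q=look('top')
for n,i in(('s',p),('t',q)):
  for k,z in(('post_top',172),('swing_pivot',80),('clip',63),('clip_bite',75)):
    print(n,k,[(atz(i,r['centre'],z)[:2],round(r['score'],2)) for r in eyes.spot_point(k,i)])
E
```

```text
t: 14.15
eef_pos: [478.2, 321.5, 209.8]
tcp_rot: [-3.141, -0.0, 2.156]
ft_force: [-0.4, 0.2, -0.3]
opening: 1.001
grip_force: 0.0
rot [-3.1413  0.      1.602 ] pos [482.  188.6 210.1] t 15.4 open 1.001 grip 0.0 F [ 1.6 -0.  -0.6]
rotvec [-0.     0.     0.002] turn 0.023 shift [-8.251e+00 -1.470e-01  2.000e-03]
s post_top [(array([ 490. , -302.9]), 0.96)]
s swing_pivot [(array([ 511.1, -186. ]), 0.72)]
s clip [(array([505. , 302.5]), 0.79), (array([683.7, -26.7]), 0.77), (array([774.4, 119.7]), 0.54)]
s clip_bite [(array([695.8,  -0.2]), 0.82), (array([552.3, 303.6]), 0.8)]
t post_top [(array([ 498.5, -301.7]), 0.97)]
t swing_pivot [(array([ 506.8, -177.6]), 0.83)]
t clip [(array([665.1,   6.5]), 0.6)]
t clip_bite [(array([664.8,  62.5]), 0.54)]
```

```bash
python3 -m inch '[[[-0.82,-0.01,0],0,-1],[[-0.82,-0.01,0],0,-1],[[-0.82,-0.01,0],0,-1],[[-0.82,-0.01,0],0,-1],[[-0.82,-0.01,0],0,-1],[[-0.82,-0.01,0],0,-1],[[-0.82,-0.01,0],0,-1],[[-0.82,-0.01,0],0,-1],[[-0.82,-0.01,0],0,-1],[[-0.82,0,0],0,-1]]';  python3 -m inch '[[[0,0,0],0,-1],[[0,0,0],0,-1],[[0,0,0],0,-1],[[0,0,0],0,-1],[[0,0,0],0,-1],[[0,0,0],0,-1],[[0,0,0],0,-1],[[0,0,0],0,-1],[[0,0,0],0,-1],[[0,0,0],0,-1]]'>/dev/null; python3 g.py 493 -305 130 1.60
python3 - <<'E'
from h import *
p=look('scene');q=look('top')
A=np.hstack([cv2.resize(p['pixels'][225:325,185:285],(400,400),interpolation=2),cv2.resize(q['pixels'][170:270,380:480],(400,400),interpolation=2)])
cv2.imwrite('pics/c7.png',A[...,::-1])
E
```

```text
t: 17.15
eef_pos: [491.4, -303.5, 210.3]
tcp_rot: [3.141, -0.0, 1.601]
ft_force: [-0.2, 1.1, 0.6]
opening: 1.0
grip_force: 0.0
rot [ 3.1415e+00 -1.0000e-04  1.5999e+00] pos [ 491.1 -302.4  210.4] t 18.4 open 1.002 grip 0.0 F [-0.1  0.5  0.1]
rotvec [ 0. -0. -0.] turn -0.002 shift [-0.045  0.03   1.34 ]
```

View pics/c7.png

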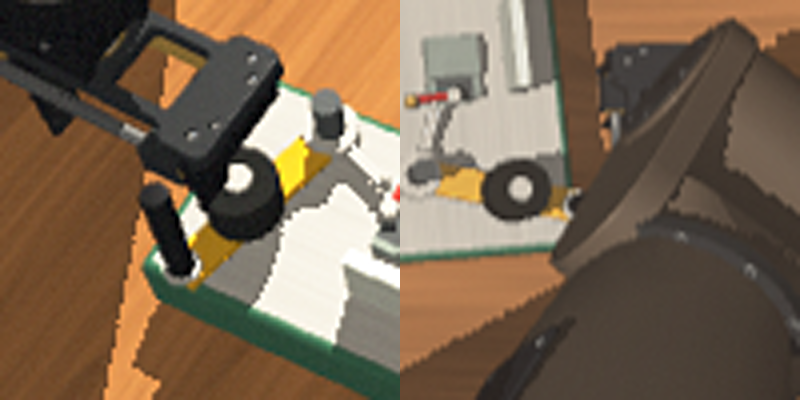

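The post is upright at crop (190,155) and the hand is above it with its fingers spread either side. I go down and grip it.

```bash
python3 -m inch '[[[-0.03,0.03,0.3],0,-1],[[0,0,0.4],0,-1],[[0,0,0.4],0,-1],[[0,0,0.24],0,-1],[[0,0,0],0,-1],[[0,0,0],0,1],[[0,0,0],0,1],[[0,0,0],0,1],[[0,0,0],0,1],[[0,0,0],0,1]]';  python3 -m inch '[[[0,0,0],0,1],[[0,0,0],0,1],[[0,0,0],0,1],[[0,0,0],0,1],[[0,0,0],0,1],[[0,0,0],0,1],[[0,0,0],0,1],[[0,0,0],0,1],[[0,0,0],0,1],[[0,0,0],0,1]]'
python3 - <<'E'
from h import *
p=look('scene');print(atz(p,(271.9,223.6),172))
for P in ([493,-304,172],[514,-178,80]):print(proj(p,P))
E
```

```text
t: 19.75
eef_pos: [493.0, -304.1, 130.1]
tcp_rot: [3.141, 0.0, 1.6]
ft_force: [0.0, 0.3, 0.2]
opening: 0.532
grip_force: 0.0
t: 21.0
eef_pos: [492.9, -304.1, 130.0]
tcp_rot: [-3.141, -0.0, 1.6]
ft_force: [-3.1, -0.1, 1.6]
opening: 0.184
grip_force: 30.0
[ 492.59332354 -302.86312709  172.        ]
[np.float64(272.36219154177707), np.float64(223.42853709949725)]
[np.float64(255.8935818468014), np.float64(266.4600230540191)]
```

```bash
python3 -m inch '[[[-0.023,0.09,0],0,1],[[-0.018,0.09,0],0,1],[[-0.012,0.09,0],0,1],[[-0.007,0.09,0],0,1],[[-0.003,0.09,0],0,1],[[0.003,0.09,0],0,1],[[0.003,0,0],0,1],[[0,0,0],0,1],[[0,0,0],0,1],[[0,0,0],0,1]]';  python3 -m inch '[[[0.003,0.09,0],0,1],[[0.01,0.09,0],0,1],[[0.011,0.09,0],0,1],[[0.011,0.09,0],0,1],[[0,0,0],0,1],[[0,0,0],0,1],[[0,0,0],0,1],[[0,0,0],0,1],[[0,0,0],0,1],[[0,0,0],0,1]]'
```

```text
t: 22.3
eef_pos: [524.6, -308.0, 130.0]
tcp_rot: [-3.14, 0.002, 1.6]
ft_force: [-8.6, -10.4, 0.3]
opening: 0.184
grip_force: 30.0
t: 23.55
eef_pos: [546.8, -306.0, 130.0]
tcp_rot: [3.141, 0.003, 1.6]
ft_force: [-4.2, -13.0, -1.5]
opening: 0.185
grip_force: 30.0
```

```bash
python3 -m inch '[[[-0.03,0.05,0],0,1],[[0,0.05,0],0,1],[[0,0.05,0],0,1],[[0,0,0],0,1],[[0,0,0],0,1],[[0,0,0],0,1],[[0,0,0],0,1],[[0,0,0],0,1],[[0,0,0],0,1],[[0,0,0],0,1]]'
python3 - <<'E'
from h import *
np.set_printoptions(precision=1,suppress=True)
p=look('scene','s9');q=look('top')
A=np.hstack([cv2.resize(p['pixels'][225:325,195:295],(400,400),interpolation=2),cv2.resize(q['pixels'][170:270,380:480],(400,400),interpolation=2)])
cv2.imwrite('pics/c8.png',A[...,::-1])
for n,i in(('s',p),('t',q)):
  for k,z in(('swing_pivot',80),('sander',0),('clip_bite',75)):
    print(n,k,[(atz(i,r['centre'],z)[:2],round(r['score'],2)) for r in eyes.spot_point(k,i)])
print(env.state()['eef_pos'])
E
```

```text
t: 24.8
eef_pos: [554.4, -304.5, 129.9]
tcp_rot: [-3.138, -0.002, 1.6]
ft_force: [-11.3, 2.7, 6.5]
opening: 0.182
grip_force: 30.0
s swing_pivot [(array([ 518.9, -182.2]), 0.97)]
s sander [(array([ 625.1, -224.1]), 0.91)]
s clip_bite [(array([553.4, 298.3]), 0.67), (array([690.7,  -4.7]), 0.5), (array([ 642.5, -240.2]), 0.4)]
t swing_pivot [(array([ 510. , -168.5]), 0.89)]
t sander [(array([ 614. , -217.6]), 0.77)]
t clip_bite [(array([549.4, 299.4]), 0.7), (array([676.3,  60. ]), 0.63), (array([ 514.2, -180.3]), 0.56)]
[ 554.4 -304.6  129.9]
```

View pics/c8.png

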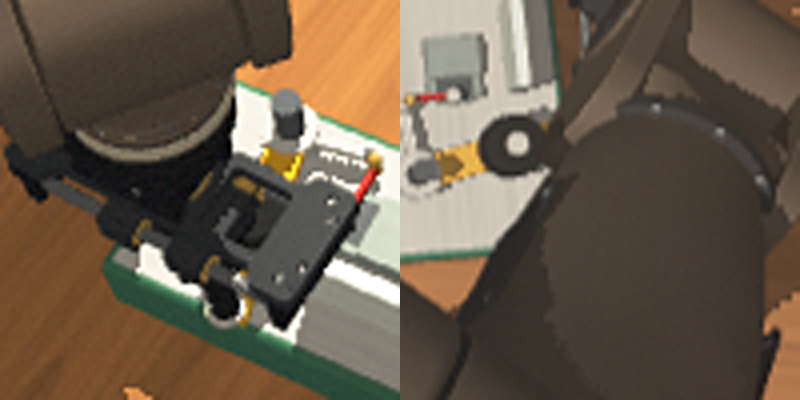

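```bash
python3 -m inch '[[[0,0.015,0],0,1],[[0,0,0],0,1],[[0,0,0],0,1],[[0,0,0],0,1],[[0,0,0],0,1],[[0,0,0],0,1],[[0,0,0],0,1],[[0,0,0],0,1],[[0,0,0],0,1],[[0,0,0],0,1]]'; python3 -c "
from cell import env
print(env.job_done(),env.state()['ft_force'])"
```

```text
t: 26.45
eef_pos: [555.2, -304.4, 129.9]
tcp_rot: [-3.138, -0.002, 1.6]
ft_force: [-13.2, 4.6, 5.4]
opening: 0.185
grip_force: 30.0
the job is handed in; nothing more can be done
the job is handed in; nothing more can be done
```

The job is handed in at about 26 s: the red clip is biting the yellow tab on its own, and the gripper is holding the tensioner post past its click at about 0.48–0.49 rad. I estimated that angle from how far the hand moved and the drop in force, and no verdict came back.

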